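# Empty the rock splitter's bed

## Robot

A 6-joint arm with a two-finger parallel gripper is mounted at the origin on the work surface. World frame = base frame: x ahead of the robot, y to its left, z up, the work surface at z = 0. Lengths are in mm, angles in degrees, forces in N, time in s.
With the tool pointing down it reaches from about 275 to 725 mm from the base axis. Payload 15.9 kg.
Tool frame: the origin (TCP) lies at the very end of the fingers, on their centre line; the grasp point (between the pads) lies 19 mm behind it; z points along the fingers, y is the line along which they close (so a half turn about z gives the same grasp; the last joint's range is limited). The gripper opens to 85 mm and grips with 20 to 120 N. Pads are 22 mm wide; open, the fingers measure 114 mm over their backs; the gripper's body (76 mm by 85 mm) begins 54 mm behind the grasp point. The pads swing forward as they close: fully open they stand 13 mm farther back than shut.
Start: joints at [65.317, 12.198, -1.971, 75.831, 0, 90], TCP at [208.791, 454.303, 231.306] pointing down, gripper open.
Joint ranges: [-170.91, 170.91], [-42.67, 98.43], [-65.05, 77.54], [-120.47, 116.71], [-90, 82.35], [-180, 180]. Speed limits (degrees/s): [108.29, 108.29, 136.94, 147.25, 180, 180].

## Interface

Orientations are given as a 3x3 rotation matrix whose columns are the frame's x, y, z axes.
In Python, from workcell import r, inverse_kinematics, eyes, finish_job, status gives the robot as it stands. Calls block until the motion is done:
- r.movep(position, orientation): joint-space move of the TCP to a pose.
- r.move_l(position, rotation=None, velocity=150, until_force=None): straight line of the TCP; rotation=None keeps the orientation; velocity is the mean speed in mm/s. With until_force (N) it stops when the force on the tool has changed by that much, and returns True; else False.
- r.set_joints(angles): joint-space move.
- r.set_gripper(opening, grasp_force=None): opening from 0.0 (shut) to 1.0 (fully open); grasp_force is the grip in N (None keeps the last); returns when the fingers have stopped.
- r.hold(seconds).
- inverse_kinematics(position, orientation): joint angles nearest the present ones, or None.
- eyes.grab_frame(name): name is "scene" or "top" or "wrist"; returns (picture, depth): 384x512x3 uint8, red, green, blue; 384x512 float32, mm along the optical axis (not along the pixel's ray), 0 where there is no reading.
- eyes.camera_info(name): a dict with "fovy" (degrees; the focal length in pixels is half the picture's height over the tangent of half this angle, whatever the lens; pixels are square), "cx", "cy" (the principal point, pixels), "cam_to_world" (4x4, takes a point from camera to world coordinates). Camera axes: x right, y down, z forward; pixel columns grow to the right and rows downward; lengths in mm; the calibration is good to about 2 mm. A picture is of the moment at which its call begins: read the wrist's pose just before it. camera_info takes no time and is no camera call; for the wrist camera it gives the pose at the moment of the call.
A pose or a line that the arm cannot do raises r.PlanningError and nothing moves.
- finish_job(): hands the job in; it is judged then, once.
Trained networks look in the newest picture that a camera, given by its name, has taken for a name from the list of things; names that differ only in an ending like _2 or _b are one class to them, and where a whole thing is asked for, a point or a joint stands for the part that bears it (a point fixed in the world has none). Each returns a list of dicts, best first, with "confidence" (0 to 1); they miss things now and then, are a little off and sometimes report something else, mostly with a low value. They report only what shows in the picture. A call takes as long as a camera call.
- eyes.search_frame(camera, query): "at" ([column, row] in pixels, amid what is visible of it).
- eyes.regions_of(camera, query): "pixels" (384x512 bool, what is visible of it) and "at" ([column, row] in pixels, amid what is visible of it).
Readings, each from a call of its own:
- status.current_t(): time.
- status.current_joints(): joint angles.
- status.current_joint_velocities(): joint speeds.
- status.current_joint_efforts(): joint torques, N m.
- status.current_tcp_pos(): TCP position.
- status.current_ee_rot(): TCP orientation.
- status.current_force(): force on the tool from outside, world axes, zero at the start.
- status.current_wrist_torque(): the same for the moment, N m.
- status.current_grip_width(): opening from 0.0 (shut) to 1.0 (fully open).
- status.current_finger_force(): force on a finger pad.
Only numpy, scipy, OpenCV 4.12 (cv2) and the standard library are available. Lean on these libraries where they do the work, as an engineer would, in place of code of your own. Each camera call takes 0.05 s, during which the arm holds its last target. There are 200 camera calls.

## Task

Clear the broken core pieces out of the rock splitter: pull up the spring plunger knob, slide the chip gate away from you to its open hole and let the plunger snap in, then take the bench brush by its handle and sweep all three pieces along the bed and over its end into the catch pan, using the brush and never the gripper on the pieces. Do not knock against the splitter's head or blade, stand the brush back on its bristles on the rubber mat and let go, and leave the glassware and everything else on the bench where it stands.

Things in the scene. Friction and masses are not known exactly. Their poses are not given: they have to be found in the camera images.
- bed (a point): Middle of the rock splitter's flat steel bed, 75 mm above the table. The splitter is a fixed grey C-frame press. z up, x across the bed away from the robot, y along it to the gate and pan. Bed: y -140 to +140 mm. Side rails 18 mm high at x -80 to -65 and +65 to +80 mm leave a channel 130 mm wide. A column (x -70 to +70 mm, 305 mm high) closes the end at y -140 mm.
- bed_end (a point): Middle of the bed's outer edge at y +185 mm from the bed's middle, same axes. From y +140 to here the bed runs on, 1 mm lower, over the index rail (x -80 to +210 mm; two 12 mm holes in its top). Beyond this edge it drops into the catch pan.
- splitter_head: The press head with ram and blade, fixed over the bed; origin 75 mm below bed, same axes. The head spans x -80 to +80, y -235 to +45 mm; its underside is 195 mm above the bed and it goes up 100 mm, with a cylinder on top to 410 mm above the bed. An upright tool does not fit over the bed: reach in from the robot's side with the tool leaning.
- blade_edge (a point): Middle of the lower edge of the blade under the head, 120 mm above the bed's middle; the edge is 70 mm long along x, the blade and its holder up to 36 mm thick along y, on a ram 52 mm round; fixed.
- knob (a point): Middle of the black plunger knob, 28 mm round, 28 mm tall, axis upright, standing on the gate at x -45 (gate shut), y +162.5 mm from bed and 57 mm above the bed; same axes. Under it a 12 mm neck, 12 mm long, and a housing 36 x 34 mm, its top 30 mm above the bed. Free all round above that. Lifting it pulls the pin out of the index rail and frees the gate; the gate moves with it.
- plunger (a joint): Lift of the plunger in m: 0 = snapped down in a hole, 0.012 = fully up. The spring pulls it down with 6 N at 0, 11 N at 0.012. Above 0.008 the pin is clear of its hole; between the holes it rests on the rail and reads 0.008.
- gate (a joint): Position of the chip gate in m along +x of bed: 0 = shut, pin in the first hole; 0.140 = open, pin in the second hole, a stop 1.5 mm beyond. The pin has 2 mm play either way. The gate is a steel plate 134 mm long in x, 6 mm thick, 32 mm high, closing the bed at y +141 to +147 mm. About 3 N of friction when the plunger is up.
- pan_floor (a point): Middle of the inside floor of the open aluminium catch pan, fixed beside the splitter; same axes as bed. 170 mm (x) by 170 mm (y), walls 3 mm thick, 38 mm high (37 mm lower than the bed). Its near wall is tucked 24 mm under the bed's outer edge.
- brush_handle (a point): Point to grip on the handle of the loose wooden bench brush (220 g), 130 mm up the handle, 35 mm below its end. Axes: z up when it stands, x along the block away from the handle. The handle, a straight bar 24 mm thick in y by 26 mm, rises from the block leaning 40 degrees from upright towards -x. The point lies 108.6 mm to -x of brush_sole and 152.6 mm above it.
- brush_sole (a point): Middle of the underside (bristle ends) of the brush, same axes. Bristles and block are 112 mm long (x), 38 mm wide (y; the bristles 34 mm) and 55 mm high together; the bristles are stiff. It stands by itself on them.
- mat: Black rubber mat, 160 mm (x) by 120 mm (y), 3 mm thick, fixed on the table; origin at the middle of its underside. The brush stands on it at the start.
- piece_a_mid (a point): Middle (10.5 mm above its flat side) of a broken piece of grey rock core, half-round, 72 mm long along x, 42 mm wide, 21 mm high, about 142 g, loose, lying flat side down on the splitter's bed.
- piece_b_mid (a point): Middle (10.5 mm above its flat side) of a broken piece of grey rock core, half-round, 66 mm long along x, 42 mm wide, 21 mm high, about 130 g, loose, lying flat side down on the splitter's bed.
- piece_c_mid (a point): Middle (10.5 mm above its flat side) of a broken piece of grey rock core, half-round, 62 mm long along x, 42 mm wide, 21 mm high, about 122 g, loose, lying flat side down on the splitter's bed.
- flask_a: Stoppered glass volumetric flask, bulb 62 mm wide, 169 mm tall, origin under its middle; a bystander, to be left alone.
- flask_b: Stoppered glass volumetric flask, bulb 62 mm wide, 169 mm tall, origin under its middle; a bystander, to be left alone.
- flask_c: Stoppered glass volumetric flask, bulb 67 mm wide, 183 mm tall, origin under its middle; a bystander, to be left alone.
- beaker: Glass beaker, 72 mm wide, 95 mm tall, origin under its middle; a bystander, to be left alone.
- wash_bottle: White plastic bottle, 60 mm wide, 160 mm tall, origin under its middle; a bystander, to be left alone.
- hammer: Hammer lying on the table, 280 mm long, handle to -x; a bystander, to be left alone.
- whole_core: Whole rock core standing on end, 42 mm round, 120 mm tall, origin under its middle; a bystander, to be left alone.

How it is judged:
By the outcome, as a careful person would: the job done as asked, in the order asked, and still so for the second after the job is handed in, with the robot touching nothing.
It also fails if it takes over 67 s, if anything falls off the work surface, if the arm or the gripper's body presses on something with over 40 N, if the wrist force passes 120 N, or if a joint passes its speed limit or range.

## Working session

There is one attempt and no reset: what is moved stays moved. The work goes in short steps, each a Python script; the robot and the scene stay as the last script left them, time stands still between calls to the robot, and variables do not carry over. Pictures are saved under pics/ and viewed, at most 10 in all, crops included, and the job is handed in when it is done.

```bash
ls; mkdir -p pics; cat > h.py <<'E'
import numpy as np, cv2
from workcell import r, inverse_kinematics, eyes, finish_job, status
def grab(n):
    ci=eyes.camera_info(n); im,d=eyes.grab_frame(n); return im,d,ci
def unproj(ci,uv,z):
    f=192/np.tan(np.radians(ci['fovy']/2)); uv=np.atleast_2d(uv).astype(float); z=np.atleast_1d(z)
    c=np.c_[(uv[:,0]-ci['cx'])/f*z,(uv[:,1]-ci['cy'])/f*z,z,np.ones(len(z))]
    return (c@np.array(ci['cam_to_world']).T)[:,:3]
def cloud(ci,d,mask=None):
    m=(d>0) if mask is None else (mask&(d>0)); v,u=np.nonzero(m); return unproj(ci,np.c_[u,v],d[v,u])
def save(n,im): cv2.imwrite('pics/'+n,im[:,:,::-1])
E
python3 - <<'E'
from h import *
np.set_printoptions(precision=1,suppress=True)
for n in ['scene','top']:
    im,d,ci=grab(n); save(n+'0.png',im); np.savez(n+'0.npz',im=im,d=d,**{k:ci[k] for k in ci})
    print(n,{k:np.array(ci[k]) for k in ci}, (d>0).mean())
    for q in ['splitter_head','knob','gate','brush_handle','mat','piece_a_mid','flask_a','flask_c','beaker','wash_bottle','hammer','whole_core','pan_floor']:
        try:
            for o in eyes.regions_of(n,q)[:4]:
                p=cloud(ci,d,o['pixels'])
                print(q,round(o['confidence'],2),np.array(o['at']),o['pixels'].sum(),np.percentile(p,2,axis=0),np.percentile(p,98,axis=0) ) if len(p) else print(q,o['confidence'],o['at'])
        except Exception as e: print(q,e)
print(status.current_t())
E
```

```text
pics
scene {'fovy': array(56.), 'cx': array(255.9), 'cy': array(195.), 'cam_to_world': array([[  -0.8,    0.5,   -0.4, 1014.9],
       [   0.6,    0.6,   -0.5,  697. ],
       [  -0. ,   -0.6,   -0.8, 1071.7],
       [   0. ,    0. ,    0. ,    1. ]])} 0.99609375
splitter_head 0.6 [197.1 108.8] 4335 [ 512.6 -346.6  214.1] [687.7 -97.3 486.7]
splitter_head 0.46 [215.7 169.1] 184 [ 530.8 -181.2   74.1] [ 576.  -115.5   97.8]
splitter_head 0.46 [243.  143.8] 409 [ 271.2 -352.9    3.1] [ 444.7 -118.3   87.5]
splitter_head 0.19 [331.6 261.4] 839 [400.4 360.1   8.6] [571.3 435.  184.4]
knob 0.17 [227.8 189.6] 155 [566.9 -65.2  76.4] [619.4 -29.6  97.8]
gate 0.62 [241.8 193.5] 452 [517.7  -1.4  74.4] [642.3  42.6 145.2]
brush_handle 0.79 [333.  260.9] 903 [335.7 320.1  -0.1] [571.2 435.  184.3]
mat 0.73 [315.4 275. ] 940 [431.7 318.6  -1.8] [596.7 457.2   6.6]
mat 0.56 [178.5 198.9] 312 [ 738.2 -128.8    9.2] [775.4 -93.5 122.1]
piece_a_mid 0.73 [215.3 171.9] 156 [ 540.5 -174.4   75.1] [ 575.9 -115.8   98. ]
flask_a 0.96 [223.5 268. ] 465 [709.6 111.5  -2.1] [789.4 227.5 170.8]
flask_a 0.66
[... 2607 characters left out ...]
 ] [807.2 223.6 169.6]
beaker 0.86 [286.7 252.1] 380 [341.  -84.3  -1.9] [402.2 -24.9  95.7]
wash_bottle 0.9 [392.6 265.1] 467 [ 295.6 -395.3   13.6] [ 348.5 -352.8  160.4]
wash_bottle 0.29 [263.8 196.7] 76 [517.2   3.  103.8] [544.   28.3 146. ]
hammer 0.92 [346.2 256.8] 825 [ 263.9 -365.6    2.6] [ 434.1 -125.2   28.2]
hammer 0.59 [160.3 217.7] 1029 [423.3 315.7  -3.1] [592.3 469.2   7.2]
whole_core 0.49 [298.2 138.8] 275 [ 729.5 -133.2    0. ] [770.1 -94.5 121.7]
whole_core 0.48 [284.2 186.4] 219 [557.4 -68.9  72.4] [610.6 -29.8  97. ]
pan_floor 0.94 [234.3 195.8] 2320 [486.8  37.9  -3.7] [656.7 185.7  41.8]
pan_floor 0.51 [347.3 168.4] 13464 [ 491.8 -441.8   33.3] [732.5  32.4 484.8]
1.4
```

```bash
python3 - <<'E'
import cv2,numpy as np
a=cv2.imread('pics/scene0.png')[90:330,130:390]; b=cv2.imread('pics/top0.png')[90:300,90:420]
cv2.imwrite('pics/a.png',cv2.resize(a,None,fx=2.4,fy=2.4,interpolation=2)); cv2.imwrite('pics/b.png',cv2.resize(b,None,fx=2.4,fy=2.4,interpolation=2))
E
```

```text
(no output)
```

View pics/a.png

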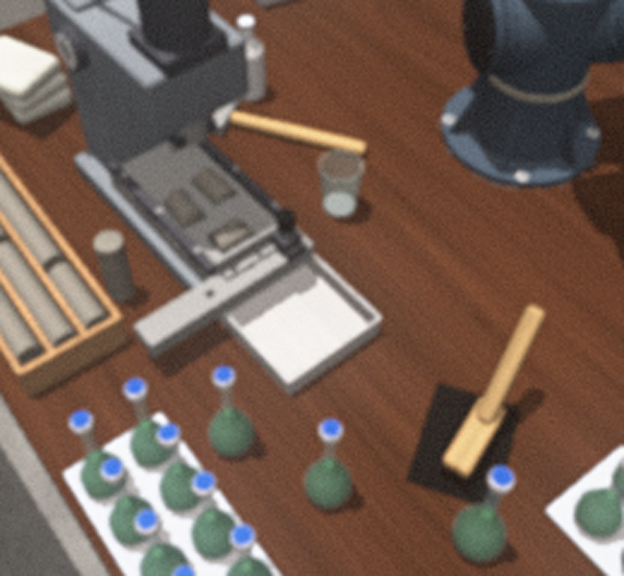

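View pics/b.png

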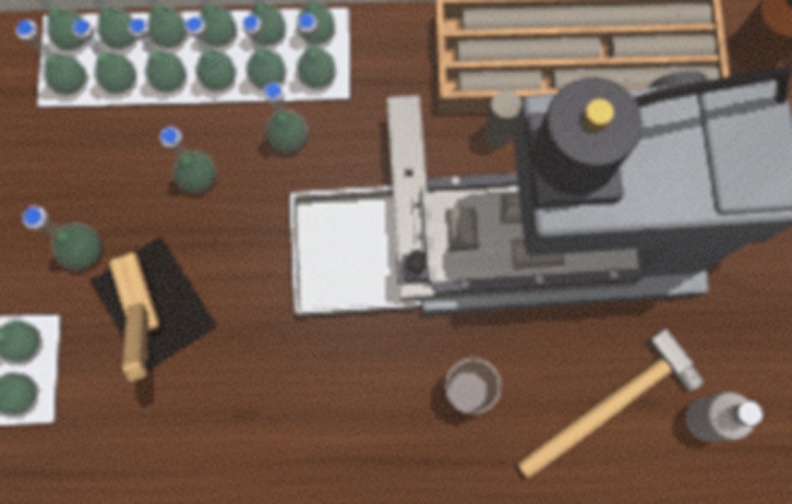

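The scene picture shows the three pieces on the bed at about (219,167), (206,175) and (226,187). The top view shows the knob at (263,200) and the brush standing on the mat at (146,225), its handle towards the robot.

```bash
cat > m.py <<'E'
from h import *
np.set_printoptions(precision=1,suppress=True)
P={}
for n in ['scene','top']:
    z=np.load(n+'0.npz'); P[n]=cloud(z,z['d'])
def sel(p,x0,x1,y0,y1,z0,z1):
    return p[(p[:,0]>x0)&(p[:,0]<x1)&(p[:,1]>y0)&(p[:,1]<y1)&(p[:,2]>z0)&(p[:,2]<z1)]
def rect(p): return cv2.minAreaRect(p[:,:2].astype(np.float32))
for n,p in P.items():
    print(n)
    print('head',rect(sel(p,480,720,-480,-60,350,378)))
    print('rail',rect(sel(p,650,800,-20,60,62,85)))
    print('pan rim',rect(sel(p,470,680,36,210,30,46)))
    k=sel(p,500,570,-10,50,138,152); print('knobtop',len(k),np.median(k,0),k.min(0),k.max(0))
    b=sel(p,505,640,-280,-20,82,102); print('pieces',len(b))
    lab=cv2.partition if 0 else None
    # brush
    bl=sel(p,380,600,320,470,45,62); print('block',rect(bl),bl[:,2].mean())
    h=sel(p,360,600,300,470,75,200)
    c=h.mean(0);d=np.linalg.svd(h-c)[2][0]; d*=np.sign(d[2]); print('handle',c,d,np.degrees(np.arctan2(np.hypot(*d[:2]),d[2])),np.degrees(np.arctan2(-d[1],-d[0])),'top',np.percentile(h,99,axis=0)[2])
    m=sel(p,400,620,290,490,-10,8)
    print('table z',np.median(sel(p,300,400,150,300,-20,20)[:,2]))
    # end edge of rail: y max per x
    for xs in range(500,790,30):
        q=sel(p,xs-8,xs+8,-30,80,66,82); print(xs,len(q),q[:,1].min() if len(q) else 0,q[:,1].max() if len(q) else 0,end=' | ')
    print()
# pieces map
p=np.r_[P['scene'],P['top']]; b=sel(p,505,640,-290,0,80,102)
img=np.zeros((290,200),np.uint8); img[(b[:,1]+290).astype(int).clip(0,289),(b[:,0]-480).astype(int).clip(0,199)]=255
img=cv2.morphologyEx(img,cv2.MORPH_CLOSE,np.ones((5,5)))
nn,l,s,c=cv2.connectedComponentsWithStats(img)
for i in range(1,nn):
    if s[i,4]>150: print('blob',c[i]+[480,-290],s[i])
E
python3 m.py
```

```text
scene
head ((601.9425659179688, -271.3831787109375), (177.66854858398438, 351.07379150390625), 3.388493776321411)
rail ((719.2320556640625, 22.06609344482422), (142.6303253173828, 62.538455963134766), 9.276212692260742)
pan rim ((575.9034423828125, 112.44408416748047), (176.78822326660156, 153.50411987304688), 2.753844738006592)
knobtop 43 [535.2  17.4 143.9] [521.6   2.2 138.3] [548.1  31.2 147.7]
pieces 601
block ((537.8617553710938, 415.18701171875), (151.27410888671875, 47.92893600463867), 25.791301727294922) 56.26622792010645
handle [444.1 380.9 134.7] [-0.6 -0.2  0.8] 40.93465442400695 19.168552529114947 top 186.99068172534422
table z -0.8543921558643888
500 14 12.807236861798629 37.72716156274487 | 530 6 -29.192965146350843 44.63080019469362 | 560 48 -27.797192240351023 43.53677302246058 | 590 52 -29.817907893955862 41.19342017319195 | 620 49 -29.630086075419513 43.00481812885198 | 650 59 -5.368640173125414 42.44033644585579 | 680 52 -1.1466332822298 46.312893655586095 | 710 60 -0.6842274755230164 48.12300209296029 | 740 55 -0.6862852171774421 46.760965822790126 | 770 59 1.361
[... 689 characters left out ...]
3
500 59 -29.87299751511241 35.19483895271129 | 530 42 -28.186899141368933 37.628639729601595 | 560 69 -29.26473663486562 39.65885455714833 | 590 78 -29.9565028626025 39.163339018449896 | 620 88 -28.54408787235223 41.63822626798923 | 650 59 -29.185644398757795 40.791195550227684 | 680 59 -0.6555164162102756 43.35255252564311 | 710 59 1.5317880007166949 45.607590019022645 | 740 55 4.075473999652814 45.22331377146156 | 770 62 2.8710668081684503 47.69992425802302 | 
blob [ 512.1 -162.9] [  25    3   20  277 3150]
blob [ 549.7 -143.7] [  49  105   46   70 1525]
blob [ 626.4 -157. ] [134 124  23  18 164]
blob [ 616.4 -120.6] [ 112  144   47   43 1049]
blob [587.2 -49.3] [  77  221   63   41 2062]
```

```bash
cat >> h.py <<'E'
np.set_printoptions(precision=2,suppress=True)
YAW=np.radians(2.3)
def frame(y,z):
    y=np.array(y,float);z=np.array(z,float);y/=np.linalg.norm(y);z/=np.linalg.norm(z); return np.c_[np.cross(y,z),y,z]
def bx(yaw=YAW): return np.array([np.cos(yaw),np.sin(yaw),0])
def by(yaw=YAW): return np.array([-np.sin(yaw),np.cos(yaw),0])
Z=np.array([0,0,1.])
E
python3 - <<'E'
from h import *
print(status.current_ee_rot())
T=np.array([532.5,16.7,270])
c=[frame(s*bx(),-Z) for s in (1,-1)]
J=[inverse_kinematics(T,R) for R in c]; print(J)
i=int(np.argmin([abs(j[5]-90) if j is not None else 1e9 for j in J])); R=c[i]; print(i)
r.move_l([208.8,454.3,290]); r.set_gripper(0.75,40)
r.movep(T,R); print(status.current_tcp_pos(),status.current_t())
im,d,ci=grab('wrist'); save('w1.png',im); np.savez('w1.npz',im=im,d=d,**ci)
p=cloud(ci,d); k=p[(abs(p[:,0]-532)<40)&(abs(p[:,1]-17)<40)&(p[:,2]>136)&(p[:,2]<155)]
print(ci['cam_to_world'],len(k))
if len(k): print(np.median(k,0),k.min(0),k.max(0),cv2.minEnclosingCircle(k[:,:2].astype(np.float32)))
for q in ['knob','gate']:
  for o in eyes.regions_of('wrist',q)[:2]:
    pp=cloud(ci,d,o['pixels']); print(q,o['confidence'],o['at'],np.percentile(pp,[2,50,98],axis=0),cv2.minAreaRect(pp[:,:2].astype(np.float32)))
E
```

```text
[[-0.91  0.42 -0.  ]
 [ 0.42  0.91  0.  ]
 [ 0.    0.   -1.  ]]
[array([ 1.8 , 16.06,  8.61, 82.55,  0.  , 89.5 ]), array([  1.8 ,  16.06,   8.61,  82.55,   0.  , -90.5 ])]
0
[532.48  17.52 270.08] 4.2583
[[  1.     0.04   0.01 530.36]
 [  0.04  -0.94  -0.33 100.95]
 [ -0.     0.33  -0.95 413.34]
 [  0.     0.     0.     1.  ]] 761
[533.    15.61 145.33] [519.85   0.54 136.23] [546.86  27.82 147.62] ((533.0114135742188, 14.19149112701416), 13.933185577392578)
knob 0.83 [255.3, 190.7] [[520.85   2.9  124.73]
 [532.87  17.36 145.19]
 [544.95  27.49 146.84]] ((532.882080078125, 14.732908248901367), (25.959579467773438, 26.54779052734375), 68.05864715576172)
gate 0.73 [279.6, 184.1] [[515.32  -5.22  74.75]
 [557.61   9.65 101.67]
 [639.89  40.63 146.24]] ((579.7236938476562, 7.642906188964844), (61.91398620605469, 135.40054321289062), 84.71678161621094)
```

View pics/w1.png

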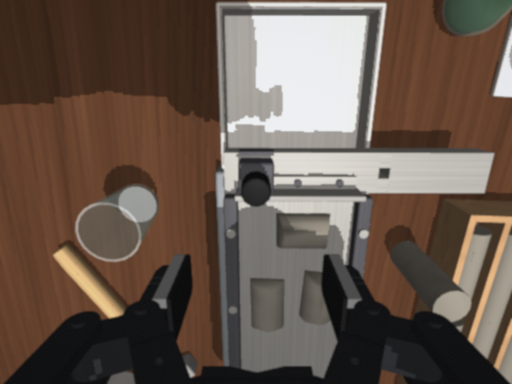

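The wrist view shows the knob at (256,190), the second hole at (384,173), the pieces at (303,230), (267,303) and (318,297), and the pan beyond.

```bash
python3 - <<'E'
from h import *
z=np.load('w1.npz'); d=z['d']; p=cloud(z,d)
s=p[(p[:,2]>68)&(p[:,2]<79)&(p[:,0]>560)&(p[:,0]<745)&(p[:,1]>20)&(p[:,1]<60)]
xs=np.arange(565,740,5); e=[np.sort(s[abs(s[:,0]-x)<4][:,1])[-3:].mean() for x in xs]
f=np.polyfit(xs,e,1); print('outer edge yaw',np.degrees(np.arctan(f[0])),np.polyval(f,584),np.std(e-np.polyval(f,xs)))
# hole, intersect ray w/ z=74
a=unproj(z,[384,173.5],[100.])[0];b=unproj(z,[384,173.5],[500.])[0];t=(74-a[2])/(b[2]-a[2]);h=a+t*(b-a);print('hole',h)
k=np.array([533,15.]);v=h[:2]-k; print(np.linalg.norm(v),v, np.degrees(np.arctan2(v[1],v[0])))
s=p[(p[:,2]>82)&(p[:,2]<105)&(p[:,0]>520)&(p[:,0]<650)&(p[:,1]>-240)&(p[:,1]<-15)]
img=np.zeros((300,200),np.uint8); img[(s[:,1]+290).astype(int),(s[:,0]-480).astype(int)]=255
img=cv2.morphologyEx(img,cv2.MORPH_CLOSE,np.ones((5,5)))
nn,l,st,c=cv2.connectedComponentsWithStats(img)
for i in range(1,nn):
    if st[i,4]>150: print('blob',c[i]+[480,-290],st[i])
E
```

```text
outer edge yaw 2.3035661712065783 38.50229332529571 0.06095700466069311
hole [673.58  18.66  74.  ]
140.6244361450679 [140.58   3.66] 1.4907527294938738
blob [ 553.25 -149.72] [  52  103   43   71 2494]
blob [ 609.63 -142.31] [ 116  120   36   63 1518]
blob [646.9  -48.87] [163 201   7  74 367]
blob [588.6 -50.3] [  80  219   58   41 2058]
```

```bash
python3 - <<'E'
from h import *
R=frame(bx(),-Z)
r.move_l([533,14.4,160],R,150); r.move_l([533,14.4,112],R,80,until_force=15)
print(status.current_tcp_pos(),status.current_force())
r.set_gripper(0.0,70); print(status.current_grip_width(),status.current_finger_force(),status.current_force())
P=status.current_tcp_pos()
r.move_l(P+11.3*Z,velocity=40); print('up',status.current_tcp_pos(),status.current_force(),status.current_grip_width())
r.move_l(P+11.3*Z+70*bx(),velocity=80); print(status.current_tcp_pos(),status.current_force())
r.move_l(P+11.3*Z+139.5*bx(),velocity=80); print(status.current_tcp_pos(),status.current_force(),status.current_t())
r.move_l(P+5*Z+139.5*bx(),velocity=30); print(status.current_tcp_pos(),status.current_force(),status.current_t())
E
```

```text
[533.24  14.39 112.43] [-0.28 -0.22  0.05]
0.30539117372154306 68.44824314117432 [-1.68 -0.04  5.68]
up [532.91  14.38 123.59] [ -1.64  -1.11 -10.77] 0.3062344836064742
[603.62  17.19 124.15] [  2.97  -0.82 -11.78]
[672.99  19.98 124.16] [  2.77  -2.25 -11.07] 8.9667
[672.66  19.98 117.67] [ 0.39 -2.64 -8.79] 9.325
```

```bash
python3 - <<'E'
from h import *
P=status.current_tcp_pos(); 
r.move_l([*P[:2],112.4],velocity=40); print(status.current_force())
r.set_gripper(0.7); print(status.current_force())
r.move_l([*P[:2],175],velocity=150)
r.move_l([P[0]-60,P[1]+60,290],velocity=250)
im,d,ci=grab('wrist'); save('w2.png',im)
for o in eyes.regions_of('wrist','knob')[:2]:
    pp=cloud(ci,d,o['pixels']); print(o['confidence'],np.percentile(pp,[2,50,98],axis=0))
# go look at brush
T=np.array([430,330,330]); R=frame(by(np.radians(24)),-Z); 
c=[frame(s*by(np.radians(24)),-Z) for s in (1,-1)]; j0=status.current_joints()
J=[inverse_kinematics(T,R) for R in c]; print(j0,J)
E
```

```text
[ 0.89 -1.68 -1.69]
[ 0.76  0.41 -0.96]
0.81 [[660.84   8.44 122.84]
 [672.5   24.34 144.91]
 [685.92  33.23 146.75]]
[ 7.38 27.79 28.3  90.68 -0.01 95.12] [array([37.5 , 18.18, 20.19, 92.01,  0.  , 13.5 ]), array([  37.5 ,   18.18,   20.19,   92.01,    0.  , -166.5 ])]
```

```bash
python3 - <<'E'
from h import *
R=frame(by(np.radians(22)),-Z)
r.movep([440,350,330],R)
im,d,ci=grab('wrist'); save('w3.png',im); np.savez('w3.npz',im=im,d=d,**ci)
p=cloud(ci,d)
for q in ['brush_sole','mat']:
  for o in eyes.regions_of('wrist',q)[:2]:
    pp=cloud(ci,d,o['pixels']); print(q,o['confidence'],o['at'],np.percentile(pp,[2,50,98],axis=0))
    if q=='brush_sole' and o['confidence']>.5:
      h=pp[(pp[:,2]>75)&(pp[:,2]<165)]
      # centreline by z slices
      zs=np.arange(80,165,10); cl=np.array([h[abs(h[:,2]-z)<5].mean(0) for z in zs]); print(cl)
      b=pp[(pp[:,2]>53)&(pp[:,2]<63)]; print('block',cv2.minAreaRect(b[:,:2].astype(np.float32)),np.median(b,0))
print(status.current_t())
E
```

```text
brush_sole 0.61 [279.3, 188.0] [[387.79 352.29  46.19]
 [469.68 381.69  99.92]
 [563.4  430.1  188.26]]
[[488.65 392.22  80.35]
 [480.53 389.18  90.13]
 [472.96 387.74  99.74]
 [465.15 383.5  110.04]
 [456.95 381.36 120.13]
 [449.03 378.58 130.15]
 [440.71 375.46 140.14]
 [433.33 372.94 150.07]
 [425.91 370.56 159.84]]
block ((515.7732543945312, 403.91387939453125), (110.27039337158203, 37.94678497314453), 19.300840377807617) [527.3  408.06  58.3 ]
mat 0.86 [255.5, 196.1] [[442.64 311.59   1.56]
 [509.21 370.04   3.6 ]
 [594.85 468.42   5.6 ]]
12.8167
```

View pics/w3.png

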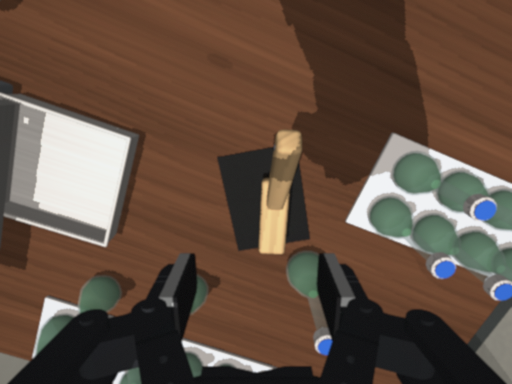

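```bash
cat >> h.py <<'E'
BED=np.array([584.5,-146.2,75.]); BY=np.radians(19.3); SOLE0=np.array([515.8,403.9,3.])
def brush_pose(sole,yaw,t,s,back=0,off=19):
    X=bx(yaw); Y=by(yaw); t=np.radians(t); z=np.sin(t)*X-np.cos(t)*Z
    return np.array(sole)-108.6*X+152.6*Z+(off-back)*z, frame(s*Y,z)
def inbed(x,y,z): return BED+x*bx()+y*by()+z*Z
E
python3 - <<'E'
from h import *
for s in (1,-1):
  for t in (40,50,60,75):
    print(s,t)
    for nm,so,yw in [('pre',SOLE0,BY),('mat',SOLE0,BY),('in0',inbed(-150,-85,32),YAW),('in',inbed(0,-85,32),YAW),('dn',inbed(0,-85,0),YAW),('end',inbed(0,195,0),YAW)]:
        p,R=brush_pose(so,yw,t,s,80 if nm=='pre' else 0); j=inverse_kinematics(p,R); print(nm,p,j)
E
```

```text
1 40
pre [376.3  355.05 202.33] [ 57.31 -11.96 -44.94  23.55 -23.32  30.91]
mat [424.83 372.04 141.05] [ 52.58  -2.41 -47.57   9.8  -20.65  26.69]
in0 [ 341.72 -241.02  245.05] [-60.84 -18.37 -40.6   47.01  34.99 -56.53]
in [ 491.6  -235.    245.05] [-40.08  -9.1  -35.87  31.44  25.68 -34.96]
dn [ 491.6  -235.    213.05] [-40.08  -7.65 -39.59  26.27  25.68 -34.96]
end [480.36  44.77 213.05] [  7.52 -22.53 -51.21  21.44  -3.35   4.  ]
1 50
pre [369.2  352.56 194.81] [ 62.65 -14.68 -56.12   7.65 -31.73  31.25]
mat [427.04 372.82 143.39] [ 55.83  -2.91 -57.46  -8.32 -27.13  25.46]
in0 [ 344.06 -240.93  247.39] [-67.76 -19.38 -46.82  40.43  46.06 -60.56]
in [ 493.94 -234.91  247.39] [-44.1  -12.14 -45.45  17.27  33.7  -34.02]
dn [ 493.94 -234.91  215.39] [-44.1  -10.   -49.03  11.57  33.7  -34.02]
end [482.7   44.87 215.39] [  8.3  -27.68 -61.8    6.03  -4.59   3.86]
1 60
pre [363.44 350.55 186.1 ] None
mat [428.83 373.44 146.1 ] None
in0 [ 345.96 -240.85  250.1 ] [-73.86 -18.34 -52.82  33.02  57.23 -63.77]
in [ 495.84 -234.83  250.1 ] [-47.82 -12.73 -55.15  -0.43  41.65 -30.89]
dn [ 495
[... 1119 characters left out ...]
4.91  215.39] [-44.1  -10.   -49.03  11.57  33.7  145.98]
end [482.7   44.87 215.39] [   8.3   -27.68  -61.8     6.03   -4.59 -176.14]
-1 60
pre [363.44 350.55 186.1 ] None
mat [428.83 373.44 146.1 ] None
in0 [ 345.96 -240.85  250.1 ] [-73.86 -18.34 -52.82  33.02  57.23 116.23]
in [ 495.84 -234.83  250.1 ] [-47.82 -12.73 -55.15  -0.43  41.65 149.11]
dn [ 495.84 -234.83  218.1 ] [-47.82  -9.45 -58.53  -7.08  41.65 149.11]
end [484.6   44.94 218.1 ] None
-1 75
pre [357.69 348.53 171.39] None
mat [430.62 374.07 150.68] None
in0 [ 347.86 -240.77  254.68] [-80.3  -13.17 -62.42  15.08  73.31 116.65]
in [ 497.74 -234.75  254.68] None
dn [ 497.74 -234.75  222.68] None
end [486.5   45.02 222.68] None
```

```bash
python3 - <<'E'
from h import *
for b,m in ((150,0),(80,1),(0,1)):
    p,R=brush_pose(SOLE0,BY,40,1,b)
    if m: r.move_l(p,R,120,until_force=15)
    else: r.movep(p,R)
print(status.current_tcp_pos(),p,status.current_force())
r.set_gripper(0.0,100); print(status.current_grip_width(),status.current_finger_force(),status.current_force(),status.current_tcp_pos())
p,R=brush_pose(SOLE0+[0,0,120],BY,40,1); r.move_l(p,R,150); print(status.current_force(),status.current_t())
im,d,ci=grab('wrist'); save('w4.png',im)
def path(a,b,yw,n=6): return [inverse_kinematics(*brush_pose(a+(b-a)*k/n,yw,40,1)) for k in range(n+1)]
for so in (inbed(-180,150,110),inbed(-180,-85,90)): print(inverse_kinematics(*brush_pose(so,YAW,40,1)))
im,d,ci=grab('scene'); save('s4.png',cv2.resize(im[60:330,130:430],None,fx=2,fy=2))
E
```

```text
[424.72 372.21 141.67] [424.83 372.04 141.05] [-0.3   0.46  0.5 ]
0.2713982620271276 97.96435475349426 [-5.82 -0.85  7.08] [424.92 372.49 141.81]
[ 0.22  0.3  -2.78] 17.0667
None
[-66.46 -19.91 -32.65  60.36  36.81 -63.1 ]
```

View pics/s4.png

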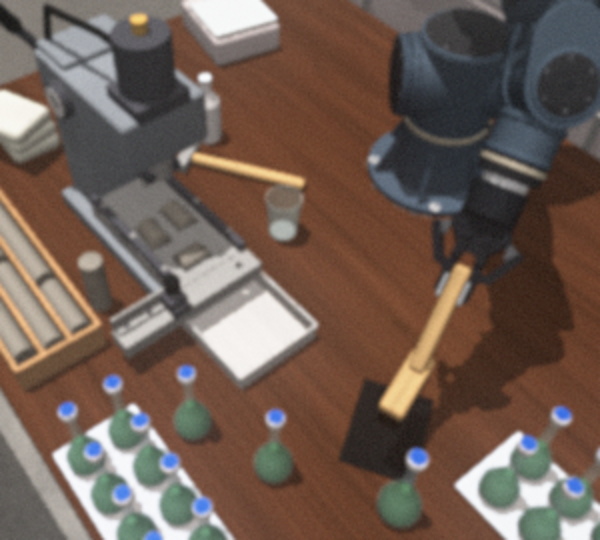

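```bash
python3 - <<'E'
from h import *
def go(x,y,z,v=150,f=None): 
    h=r.move_l(*brush_pose(inbed(x,y,z),YAW,40,1),v,until_force=f); print((x,y,z),h,status.current_force(),status.current_tcp_pos(),status.current_t()); return h
r.movep(*brush_pose(inbed(-40,230,60),YAW,40,1))
if not go(-40,200,28,150,12) and not go(-40,-85,28,150,12): 
    if not go(0,-85,28,100,12): go(0,-85,-3,40,6)
print(status.current_t())
im,d,ci=grab('wrist'); save('w5.png',im)
im,d,ci=grab('scene'); save('s5.png',cv2.resize(im[60:330,130:430],None,fx=2,fy=2))
E
```

```text
(-40, 200, 28) False [ 0.92  0.74 -1.86] [440.35  48.5  241.18] 18.725
(-40, -85, 28) False [-0.04 -0.53 -2.04] [ 451.64 -236.08  241.09] 20.775
(0, -85, 28) False [-0.04  0.01 -3.3 ] [ 491.42 -234.52  240.68] 21.325
(0, -85, -3) True [ 0.36 -0.28  3.3 ] [ 491.52 -234.95  213.75] 21.975
21.975
```

View pics/s5.png

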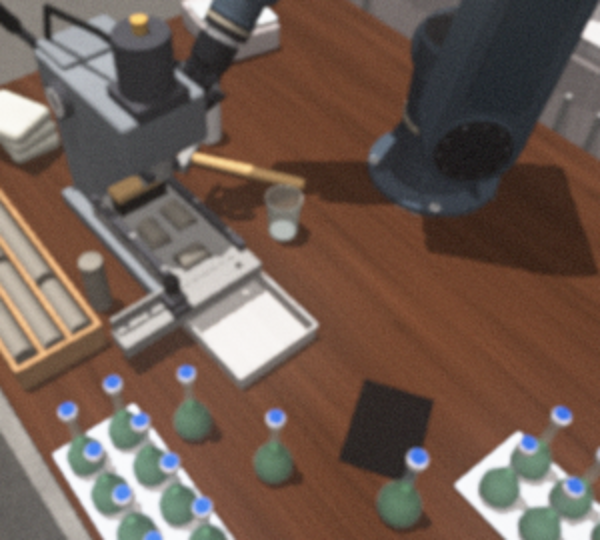

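The brush stands on the bed behind all three pieces, at about (140,190) in the picture. Now the sweep.

```bash
python3 - <<'E'
from h import *
def go(x,y,z,v=150,f=None): 
    h=r.move_l(*brush_pose(inbed(x,y,z),YAW,40,1),v,until_force=f); print((x,y,z),h,status.current_force(),status.current_tcp_pos(),status.current_t()); return h
ok=not go(0,40,0.8,70,25) and not go(0,130,0.8,70,25) and not go(0,196,0.5,60,25)
im,d,ci=grab('scene'); save('s6.png',cv2.resize(im[60:330,130:430],None,fx=2,fy=2))
for o in eyes.regions_of('scene','piece_a_mid'):
    pp=cloud(ci,d,o['pixels']); print(o['confidence'],o['at'],np.percentile(pp,[5,50,95],axis=0) if len(pp) else 0)
E
```

```text
(0, 40, 0.8) False [ 0.89 -3.48  2.78] [ 486.54 -110.18  213.71] 24.0
(0, 130, 0.8) False [-0.33 -1.19  2.81] [482.97 -20.22 213.78] 25.4333
(0, 196, 0.5) False [-0.44 -0.01 -2.57] [480.13  45.68 213.24] 26.6833
0.58 [258.0, 217.5] [[524.74  62.5   15.84]
 [544.75  95.13  30.86]
 [552.9  118.63  39.43]]
0.28 [196.4, 135.3] [[ 525.41 -356.55   44.43]
 [ 628.61 -136.49  280.83]
 [ 712.19   27.87  474.94]]
```

View pics/s6.png

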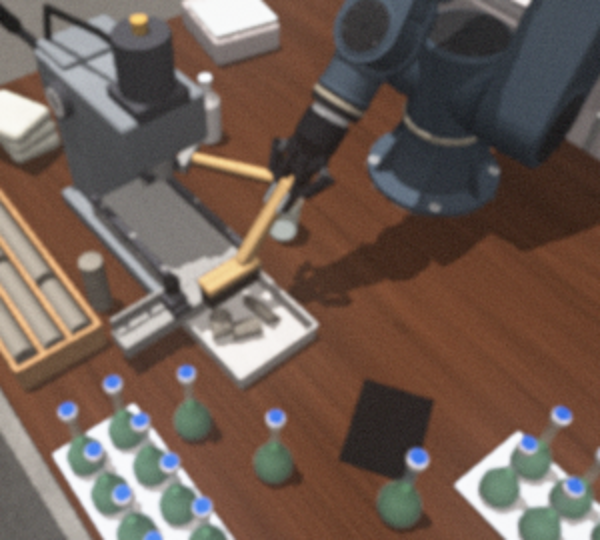

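All three pieces lie in the pan, at about (215,323), (243,328) and (261,308). The brush goes back to the mat next.

```bash
python3 - <<'E'
from h import *
def pr(s): print(s,status.current_force(),status.current_tcp_pos(),status.current_t())
r.move_l(*brush_pose(inbed(0,196,60),YAW,40,1),150)
r.movep(*brush_pose(SOLE0+[0,0,110],BY,40,1)); 
r.move_l(*brush_pose(SOLE0+[0,0,15],BY,40,1),150); pr('above')
h=r.move_l(*brush_pose(SOLE0+[0,0,-3],BY,40,1),20,until_force=4); pr(h)
r.hold(0.3); r.set_gripper(0.7); pr('open'); r.hold(0.3)
r.move_l(*brush_pose(SOLE0,BY,40,1,90),100)
p,R=brush_pose(SOLE0,BY,40,1,90); r.move_l(p+[-60,-60,130],None,200); pr('away')
im,d,ci=grab('scene'); save('s7.png',cv2.resize(im[60:330,130:430],None,fx=2.5,fy=2.2))
np.savez('s7.npz',d=d,**ci)
for q in ['brush_sole']:
  for o in eyes.regions_of('scene',q)[:1]:
    pp=cloud(ci,d,o['pixels']); print(o['confidence'],np.percentile(pp,[2,50,98],axis=0))
p=cloud(ci,d); b=p[(abs(p[:,0]-535)<60)&(abs(p[:,1]-412)<50)&(p[:,2]>48)&(p[:,2]<66)]; print(np.percentile(b,[5,50,95],axis=0))
E
```

```text
above [ 0.5   0.18 -1.89] [425.44 372.05 157.05] 29.3583
True [0.2  0.98 3.6 ] [424.87 372.13 141.71] 30.05
open [-0.14 -0.82  0.8 ] [424.16 371.36 140.67] 30.7917
away [-0.24 -0.18 -0.43] [310.32 292.92 338.88] 33.0667
0.95 [[290.9  298.21  -0.46]
 [487.   394.79  60.14]
 [570.96 435.   184.73]]
[[489.42 385.59  52.2 ]
 [531.35 410.37  56.9 ]
 [568.68 432.64  60.75]]
```

View pics/s7.png

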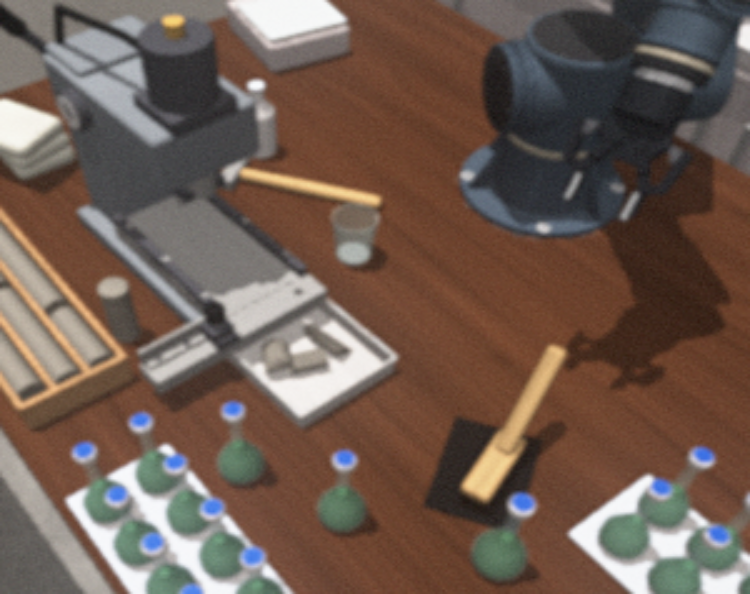

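The brush stands on the mat at (515,430), the bed is empty, all three pieces are in the pan, the gate is open, and the bystanders look undisturbed.

```bash
python3 -c "
from h import *
print(finish_job())"
```

```text
the job is handed in; nothing more can be done
None
```

The job is handed in at about 33 s: the gate is open with the plunger down in its second hole, all three pieces are in the catch pan, and the brush stands released on the mat; no knock showed in the force readings or pictures, and the judge returned no verdict.

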